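# Hold the RF shield box lid just below its balance point for a strut check

### The arm

A 7-joint arm with a two-finger parallel gripper is mounted at the origin on the work surface. World frame = base frame: x ahead of the robot, y to its left, z up, the work surface at z = 0. Lengths are in m, angles in rad, forces in N, time in s.
With the tool pointing down it reaches from about 0.425 to 0.875 m from the base axis. Payload 4.7 kg.
Tool frame: the origin (TCP) lies midway between the tips of the shut fingers; the grasp point (between the pads) lies 19 mm behind it; z points along the fingers, y is the line along which they close (so a half turn about z gives the same grasp; the last joint's range is limited). The gripper opens to 87 mm and grips with 3 to 60 N. Pads are 19 mm wide; open, the fingers measure 117 mm over their backs; the gripper's body (75 mm by 190 mm) begins 51 mm behind the grasp point.
Start: joints at [-1.107, 0.321, -0.07, 1.45, 0.023, 1.371, -0.057], TCP at [0.283, 0.585, 0.223] pointing down, gripper open.
Joint ranges: [-2.86, 2.86], [-0.3, 2.09], [-1.38, 1.24], [0.06, 2.45], [-1.56, 4.7], [0.09, 2.05], [-2.69, 2.69]. Speed limits (rad/s): [2.57, 2.57, 3.14, 3.14, 3.14, 3.14, 3.14].

### API

Orientations are given as a rotation vector (axis times angle).
In Python, from bench import ctrl, get_image, calibration gives the robot as it stands.
- The arm moves only by the tool apply_moves, never from a script. Its arguments are lists of equal length, an entry for each row: "dp": the shift along the tool's x, y, z in m, a list of three; "twist": the turn, a rotation vector about the tool's x, y, z in rad, a list of three; "fingers": the closure, from 0 (fully open) to 1 (shut). In form: {"dp": [[dx, dy, dz], ...], "twist": [[ax, ay, az], ...], "fingers": [fingers, ...]}. A call has 1 to 10 rows; each row shifts and turns the commanded pose from where the row before left it, along the tool's axes as they then stand; what a row does not reach is not made up. A row lasts 1/10 s, in which the tool goes at most 50 mm and 8.59 degrees, less where a joint would pass 70% of its speed; a pose out of reach is approached as far as the arm can. A call is refused whole if a number of a shift passes 0.05 or a number of a turn 0.15, either way. A call with a gripper value outside its range is refused whole. The fingers move at their own pace and stop on an object; "newtons" is the grip in N (left out, the last holds). Time passes only in rows, so rows that do not move let the fingers close. It gives the time, the measured TCP pose, the force, the opening and the grip force at its end, in the units of the state.
- ctrl.get_state(): the state, without advancing time (a new reading comes with each control period).
- get_image(name): name is "side" or "top" or "wrist"; returns the picture (480x640x3 uint8, red, green, blue); there is no depth.
- calibration(name): a dict with "fx", "fy", "cx", "cy" (pixels), "eye" and "attitude" of the camera in the world; the wrist camera has in their place "hand_eye" (4x4, takes a point from camera to tool coordinates, whose origin is the TCP and whose axes are the flange's). Camera axes: x right, y up, looking along -z (the intrinsics and any distortion apply to the point x, -y, -z); pixel columns grow to the right and rows downward; lengths in m; the calibration is good to about 2 mm. A picture is of the moment at which its call begins: read the wrist's pose just before it. calibration takes no time and is no camera call.
- ctrl.close_job(): hands the job in; it is judged then, once.
The state is a dict: "time": time; "joint_positions": joint angles; "qd": joint speeds; "joint_torque": joint torques, N m; "position": TCP position; "tool_rot": TCP orientation; "ft_force": force on the tool from outside, world axes, zero at the start; "torque": the same for the moment, N m; "grip_width": opening from 0.0 (shut) to 1.0 (fully open); "grip_force": force on a finger pad.
Only numpy, scipy, OpenCV 4.12 (cv2) and the standard library are available. Lean on these libraries where they do the work, as an engineer would, in place of code of your own. Each camera call takes 0.05 s, during which the arm holds its last target. There are 200 camera calls.

### The job

I want to check the lid struts of the RF shield box: take the amplifier module off the lid and set it down flat in the open black parts tray, without dropping it and without disturbing anything else on the bench. Then raise the lid by its front handle until it is past the balance point, where the struts start to carry it up, keeping hold of it so that they do not throw it open. Bring it back to just below the balance point and finish there, still holding the lid still by its handle (do not let go at the end).

Things in the scene. Friction and masses are not known exactly. Their poses are not given: they have to be found in the camera images.
- shield_box: bare aluminium RF shield box, 240 (x) x 260 (y) x 103 mm, fixed to the bench; two undone latches hang on its front (-x) face, a strut lies along each side wall (out to 153 mm from the middle). Origin: centre of its underside; x from front to rear, y left, z up. Closed, its lid covers x = -125 to +125 mm and its flat top is 135 mm above the bench
- lid_angle (a joint): lid opening angle, rad: 0 closed (level), grows as the front edge rises, stop at 1.15. 0.9 kg, two gas struts push it open. Balance point at 0.63 (36 degrees): below it the lid falls shut by itself, above it the struts lift it to the stop. At the handle it takes 3.6 N to lift from closed, 0.55 N at 0.53, nothing at 0.63; it pulls up with 0.5 N at 0.73, 1.2 N at 0.9, plus damping 1 N per rad/s
- lid_handle: D-shaped steel pull handle on the lid's front edge, moving with it: round bar, 12 mm diameter, along y, 98 mm straight between two legs that run back to the lid. Origin: middle of the bar's axis; lid closed: box x = -170 mm, 121 mm above the bench. The bar's axis stands 45 mm before the lid's 30 mm high front face, so a finger fits behind it from above; the bar may turn between the fingers
- handle_mid (a point): the middle of the handle bar's axis (same point as the handle's origin); lid closed, it lies 295 mm before and 16 mm above the hinge line, and it moves on a circle about that line
- lid_hinge (a point): point on the lid's hinge line, which runs along the box's y at the rear: box x = +125 mm, y = 0, 105 mm above the bench
- amp: RF amplifier module lying flat on the closed lid: dark metal block with a bright cover, 64 (x) x 38 (y) x 22 mm, 0.11 to 0.18 kg, with a brass connector of 8 mm diameter sticking out 12 mm at each end (88 mm over all along x). Origin: centre of its underside, z up
- tray: open black plastic parts tray, 170 (x) x 140 (y) x 35 mm, walls and floor 4 mm thick, fixed on the bench to the left or to the right of the shield box. Origin: centre of its underside. A coupler block lies near its +x, +y corner; there is room for the module beside it, its length along the tray's y
- adapter_case: closed grey plastic adapter case, 150 x 115 x 42 mm, standing flat on the side of the bench where the tray is not; origin: centre of its underside. Leave it alone
- coupler: small steel coupler block, 22 x 22 x 14 mm with a brass connector on two sides, lying in the tray towards the tray's +x, +y corner, its centre about 58 and 36 mm from the tray's centre along those axes; origin: centre of its underside. Leave it alone
- rf_board: small green circuit board, 52 x 42 mm, 12 mm high, on the bench between robot and shield box; origin: centre of its underside. Leave it alone
- screwdriver: black-handled screwdriver, 160 mm, lying on the bench between robot and shield box, 30 mm high at most. Leave it alone
- torque_wrench: small connector torque wrench, 158 x 16 x 12 mm, lying on the bench in front of the shield box, below and before the lid handle. Leave it alone
- multimeter: handheld black multimeter, 160 x 78 x 42 mm, lying on the left of the bench. Leave it alone
- solder_spool: grey solder spool, 60 mm diameter, 45 mm high, standing on the right of the bench. Leave it alone
There are look-alikes about, which are no part of the job. Several things have the shape of the amp; the one meant has the colours described above.

How it is judged:
By the outcome, as a careful person would: the job done as asked, in the order asked, and still so for the second after the job is handed in, while the arm keeps its last pose, push and grip.
It also fails if it takes over 64 s, if anything falls off the work surface, if the arm or the gripper's body presses on something with over 40 N, if the wrist force passes 120 N, or if a joint passes its speed limit or range.

## Working session

There is one attempt and no reset: what is moved stays moved. The work goes in short steps, Python scripts to look and compute and a tool call to move; the robot and the scene stay as the last step left them, time stands still between calls to the robot, and variables do not carry over. Pictures are saved under pics/ and viewed, at most 12 in all, crops included, and the job is handed in when it is done.

Besides the shell and the picture viewer there is one more tool, called after "Call:" as name(argument=value, ...) on one line, values as JSON. apply_moves: Moves the arm, as the interface text tells. Its arguments: {"type":"object","properties":{"dp":{"type":"array"},"twist":{"type":"array"},"fingers":{"type":"array"},"newtons":{"type":"number"}},"required":["dp","twist","fingers"]}

```bash
mkdir -p pics; ls
cat > h.py <<'E'
import numpy as np, cv2
from scipy.spatial.transform import Rotation as R
from bench import ctrl, get_image, calibration
E
python3 - <<'E'
from h import *
np.set_printoptions(precision=4,suppress=True)
s=ctrl.get_state();print(s)
for n in("top","side","wrist"):
    print(n,calibration(n))
    im=get_image(n);cv2.imwrite(f"pics/{n}0.png",im[...,::-1])
E
```

```text
pics
{'time': 0.0, 'joint_positions': array([-1.1069,  0.3218, -0.0701,  1.4517,  0.0226,  1.3708, -0.0569]), 'qd': array([ 0.0007,  0.0004,  0.0002, -0.0013,  0.0002,  0.0006, -0.0002]), 'joint_torque': array([ -0.0003, -49.1282,  -0.404 , -31.2524,  -0.0639,   0.044 ,
         0.0002]), 'position': array([0.2824, 0.5848, 0.2215]), 'tool_rot': array([-0.7005, -3.0622,  0.0029]), 'ft_force': array([-1.0366, -0.1326,  0.1966]), 'torque': array([-0.0394, -0.0366,  0.0105]), 'grip_force': 0.0, 'grip_width': 0.9989433223434084}
top {'fx': 474.560626236403, 'fy': 474.560626236403, 'cx': 325.3053399662267, 'cy': 233.87117719845378, 'eye': array([0.3659, 0.0902, 1.5124]), 'attitude': array([ 0.1244, -0.1247, -1.5428])}
side {'fx': 503.26624048262767, 'fy': 503.26624048262767, 'cx': 321.5644147150493, 'cy': 242.3773283022981, 'eye': array([ 0.5516, -0.6971,  0.9296]), 'attitude': array([ 0.7693, -0.0178, -0.0943])}
wrist {'fx': 372.18059422999164, 'fy': 372.18059422999164, 'cx': 327.062215408496, 'cy': 238.0059750608692, 'hand_eye': array([[ 0.0001,  0.9616,  0.2746,  0.0748],
       [ 1.    , -0.0001, -0.0003, -0.    ],
       [-0.0003,  0.2746, -0.9616, -0.1619],
       [ 0.    ,  0.    ,  0.    ,  1.    ]])}
```

View pics/top0.png

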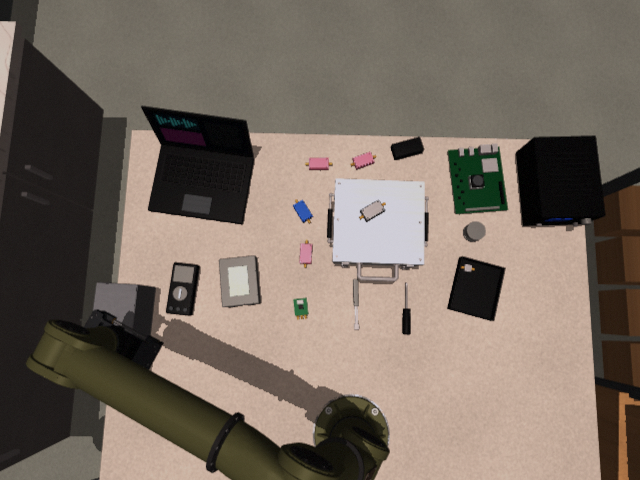

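View pics/side0.png

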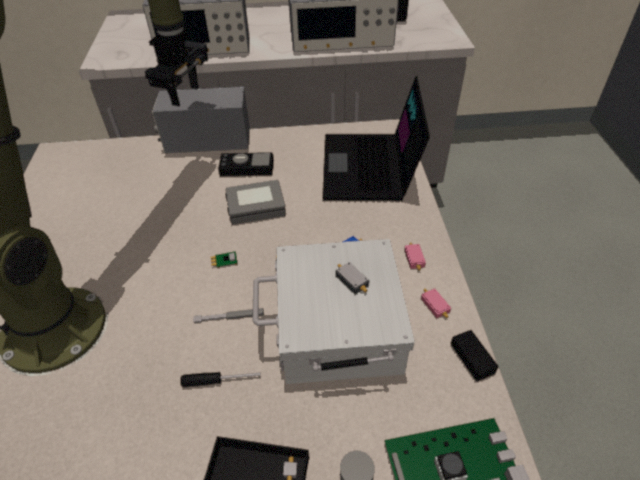

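The top picture shows the box lid spanning (333–426, 180–265) and the handle bar at about row 280. The tray with its coupler is at (476,289), the case at (239,281), the wrench at (356,303) and the screwdriver at (406,308).

Amp-shaped candidates:
- Grey and brass, lying on the lid, at (372,211).
- Pink, at (319,163), (363,160) and (306,253).
- Blue, at (303,211).

Only the one on the lid fits "dark block, bright cover". I'll confirm it in a crop.

```bash
cat >> h.py <<'E'
np.set_printoptions(precision=4,suppress=True)
def cam(n,s=None):
    c=calibration(n)
    if n=="wrist":
        T=np.eye(4);T[:3,:3]=R.from_rotvec(s["tool_rot"]).as_matrix();T[:3,3]=s["position"];T=T@c["hand_eye"]
        return c,T[:3,:3],T[:3,3]
    return c,R.from_rotvec(c["attitude"]).as_matrix(),np.array(c["eye"])
def ray(C,uv):
    c,A,e=C;return e,A@np.array([(uv[0]-c["cx"])/c["fx"],-(uv[1]-c["cy"])/c["fy"],-1])
def at(C,uv,z):
    e,d=ray(C,uv);return e+d*(z-e[2])/d[2]
def proj(C,p):
    c,A,e=C;q=A.T@(np.array(p)-e);return np.array([c["cx"]-c["fx"]*q[0]/q[2],c["cy"]+c["fy"]*q[1]/q[2]])
E
python3 - <<'E'
from h import *
t=cv2.imread("pics/top0.png")
cv2.imwrite("pics/crop1.png",cv2.resize(t[165:330,325:515],None,fx=4,fy=3.6,interpolation=cv2.INTER_CUBIC)) if 0 else cv2.imwrite("pics/crop1.png",cv2.resize(t[170:320,325:515],None,fx=4,fy=4,interpolation=cv2.INTER_CUBIC))
C=cam("top")
for n,uv,z in [("lid",(333,180),.135),("lid",(424,180),.135),("lid",(426,264),.135),("lid",(333,264),.135),("bar",(377,281),.121),("amp",(372,211),.157),("tray",(460,258),.035),("tray",(504,268),.035),("tray",(493,319),.035),("tray",(449,308),.035),("coup",(467,268),.018)]: print(n,at(C,uv,z))
E
```

```text
lid [0.7508 0.0736 0.135 ]
lid [ 0.7576 -0.199   0.135 ]
lid [ 0.5054 -0.2026  0.135 ]
lid [0.4987 0.0681 0.135 ]
bar [ 0.4534 -0.0618  0.121 ]
amp [ 0.6543 -0.0419  0.157 ]
tray [ 0.5369 -0.3305  0.035 ]
tray [ 0.5089 -0.4671  0.035 ]
tray [ 0.3513 -0.4278  0.035 ]
tray [ 0.3814 -0.2934  0.035 ]
coup [ 0.5077 -0.3567  0.018 ]
```

View pics/crop1.png

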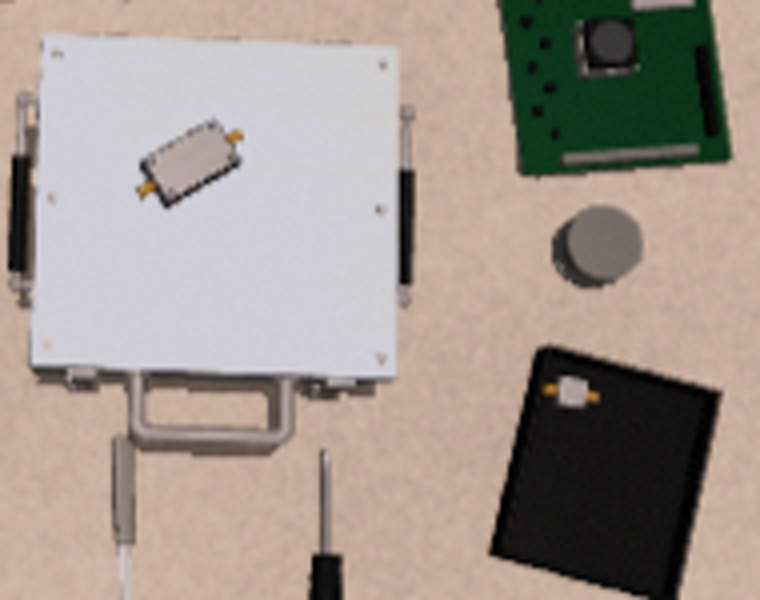

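The crop confirms that the thing on the lid has a bright cover, dark sides and brass tips at crop (142,192) and (242,133). The tray holds its coupler at (572,392). Next I'll compute the poses.

```bash
cat > m.py <<'E'
from h import *
C=cam("top")
f=lambda u,v,z: at(C,((u+.5)/4-.5+325,(v+.5)/4-.5+170),z)
# fit rectangles: corners given in order (+x+y),(+x-y),(-x-y),(-x+y)
def rect(px,z,lx,ly):
    P=np.array([f(*p,z) for p in px])[:,:2]
    M=np.array([[lx,ly],[lx,-ly],[-lx,-ly],[-lx,ly]])/2
    c=P.mean(0);H=M.T@(P-c);th=np.arctan2(H[0,1]-H[1,0],H[0,0]+H[1,1])
    Rr=np.array([[np.cos(th),-np.sin(th)],[np.sin(th),np.cos(th)]])
    print("c",c,"yaw",th,"resid mm",1e3*np.abs(P-c-M@Rr.T).max(),"sides",[np.linalg.norm(P[i]-P[i-1]) for i in range(4)])
    return c,th
bc,bt=rect([(43,35),(398,47),(397,380),(32,368)],.135,.25,.26)
tc,tt=rect([(542,346),(720,392),(675,603),(490,552)],.035,.17,.14)
a,b=f(142,192,.146),f(242,133,.146)
print("amp",(a+b)/2,np.linalg.norm(a-b),np.arctan2(*(b-a)[1::-1]))
ac,at_=rect([(212,122),(238,158),(168,203),(143,160)],.157,.064,.038)
print("bar",f(213,435,.121),f(140,431,.121),f(290,437,.121))
e=np.array([np.cos(bt),np.sin(bt)]); print("bar from box",bc-.17*e,"hinge",bc+.125*e)
E
python3 m.py
python3 - <<'E'
from h import *
print(R.from_rotvec(ctrl.get_state()["tool_rot"]).as_matrix())
E
```

```text
c [ 0.6296 -0.065 ] yaw -0.010208374472466222 resid mm 3.075485158866298 sides [np.float64(0.2504195790773587), np.float64(0.26587024618924643), np.float64(0.2500186498345204), np.float64(0.2657309610928133)]
c [ 0.4456 -0.3791] yaw -0.24691965783501724 resid mm 2.8450737547519314 sides [np.float64(0.166206409883392), np.float64(0.14195186088525272), np.float64(0.16787674930983099), np.float64(0.14551582077999684)]
amp [ 0.659  -0.0449  0.146 ] 0.08644535371563133 -1.008266944641522
c [ 0.6579 -0.0424] yaw -1.00059258386129 resid mm 3.972411047082833 sides [np.float64(0.058232410202750676), np.float64(0.03264380976459937), np.float64(0.06142201067554391), np.float64(0.036526196195246614)]
bar [ 0.4611 -0.0644  0.121 ] [ 0.4627 -0.0109  0.121 ] [ 0.4611 -0.1207  0.121 ]
bar from box [ 0.4596 -0.0632] hinge [ 0.7546 -0.0662]
[[-0.9005  0.4348 -0.0006]
 [ 0.4348  0.9005 -0.0014]
 [-0.0001 -0.0015 -1.    ]]
```

Call:
apply_moves(dp=[[-0.02,-0.013,-0.02],[-0.038,-0.025,-0.01],[-0.04,-0.026,0],[-0.04,-0.026,0],[-0.04,-0.026,0],[-0.04,-0.026,0],[-0.04,-0.026,0],[-0.04,-0.026,0],[-0.04,-0.026,0],[-0.04,-0.026,0]], twist=[[0,0,0],[0,0,0],[0,0,0],[0,0,0],[0,0,0],[0,0,0],[0,0,0],[0,0,0],[0,0,0],[0,0,0]], fingers=[0,0,0,0,0,0,0,0,0,0])

```text
time: 1.15
position: [0.5166, 0.1976, 0.2525]
tool_rot: [0.7, 3.062, 0.0]
ft_force: [0.9, -0.3, 0.2]
grip_width: 1.0
grip_force: 0.0
```

Call:
apply_moves(dp=[[-0.04,-0.026,0],[-0.04,-0.026,0],[-0.04,-0.026,0],[-0.04,-0.026,0],[-0.04,-0.026,0],[-0.025,-0.018,0],[-0.01,-0.01,0],[0,0,0],[0,0,0],[0,0,0]], twist=[[0,0,0],[0,0,0],[0,0,0],[0,0,0],[0,0,0],[0,0,0.11],[0,0,0.14],[0,0,0.14],[0,0,0.12],[0,0,0.04]], fingers=[0,0,0,0,0,0,0,0,0,0])

```text
time: 2.15
position: [0.6574, -0.0456, 0.252]
tool_rot: [-1.511, -2.754, 0.001]
ft_force: [0.5, 0.0, 0.0]
grip_width: 1.002
grip_force: 0.0
```

```bash
cat > w.py <<'E'
import sys
from h import *
s=ctrl.get_state();im=get_image("wrist");n=sys.argv[1]
cv2.imwrite(f"pics/{n}.png",im[...,::-1]);np.savez(f"pics/{n}.npz",tool_rot=s["tool_rot"],position=s["position"])
M=R.from_rotvec(s["tool_rot"]).as_matrix()
print(s["time"],s["position"],"yaw y",np.arctan2(M[1,1],M[0,1]),"z",M[:,2],s["joint_positions"],s["ft_force"],s["grip_width"])
E
python3 w.py w1
```

```text
2.15 [ 0.6574 -0.0456  0.252 ] yaw y 0.5672488102001074 z [-0.001  -0.0001 -1.    ] [-0.3502  0.3509  0.5019  1.3989 -0.1675  1.4351  0.7159] [0.4617 0.0291 0.0296] 1.001838781431414
```

View pics/w1.png

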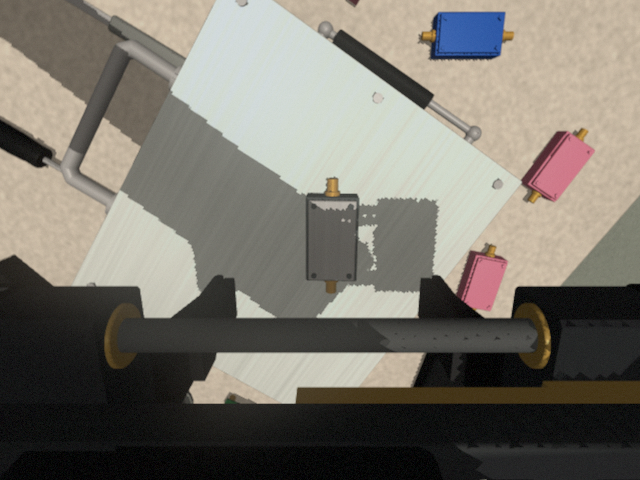

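The wrist picture shows the module upright between the fingers, with its cover over (307–358, 195–282) and its connector tips at (333,179) and (330,293). The handle bar runs from about (122,48) to (69,163). I'll compute positions from this view.

Run:
```python
from h import *
s=dict(np.load("pics/w1.npz"));C=cam("wrist",s)
a,b=at(C,(333,179),.146),at(C,(330.5,293),.146);print(a,b,(a+b)/2,np.linalg.norm(a-b),np.arctan2(*(b-a)[1::-1]))
Pm=np.array([at(C,p,.157) for p in[(307,196),(358,195),(355,281),(307,281)]]);print(Pm,Pm.mean(0))
M=R.from_rotvec(s["tool_rot"]).as_matrix();print("in tool",M.T@(np.array([*((a+b)/2)[:2],.139])-s["position"]))
p,q=at(C,(122,48),.121),at(C,(69,163),.121);print("bar",p,q,(p+q)/2,np.linalg.norm(p-q),np.arctan2(*(p-q)[1::-1])-np.pi/2)
# lid corners: left-front, left-rear
for uv in[(522,183),(172,92),(122,196)]:print(at(C,uv,.135))
```

```text
[ 0.6384 -0.0074  0.146 ] [ 0.6847 -0.083   0.146 ] [ 0.6615 -0.0452  0.146 ] 0.08861969312636168 -1.0210704981505632
[[ 0.6286 -0.026   0.157 ]
 [ 0.6581 -0.0064  0.157 ]
 [ 0.692  -0.0609  0.157 ]
 [ 0.662  -0.0801  0.157 ]] [ 0.6602 -0.0434  0.157 ]
in tool [-0.002   0.0038  0.113 ]
bar [ 0.4628 -0.0125  0.121 ] [ 0.4613 -0.1093  0.121 ] [ 0.462  -0.0609  0.121 ] 0.09676942733335289 -0.015208878096571787
[0.7599 0.065  0.135 ]
[ 0.5112 -0.0181  0.135 ]
[ 0.5118 -0.1048  0.135 ]
```

Call:
apply_moves(dp=[[-0.001,0.003,0.03],[0,0,0.04],[0,0,0.025],[0,0,0.012],[0,0,0.005],[0,0,0]], twist=[[0,0,0.015],[0,0,0],[0,0,0],[0,0,0],[0,0,0],[0,0,0]], fingers=[0,0,0,0,0,0], newtons=25)

```text
time: 2.8
position: [0.6609, -0.0447, 0.1409]
tool_rot: [1.526, 2.746, 0.0]
ft_force: [0.7, -0.2, 0.4]
grip_width: 1.0
grip_force: 0.0
```

Call:
apply_moves(dp=[[0,0,0],[0,0,0],[0,0,0],[0,0,0],[0,0,0],[0,0,0],[0,0,0]], twist=[[0,0,0],[0,0,0],[0,0,0],[0,0,0],[0,0,0],[0,0,0],[0,0,0]], fingers=[0.4,0.5,0.6,0.7,0.7,0.7,0.7], newtons=25)

```text
time: 3.5
position: [0.6606, -0.0446, 0.1406]
tool_rot: [-1.526, -2.746, -0.0]
ft_force: [0.1, -0.7, 0.2]
grip_width: 0.45
grip_force: 0.0
```

Call:
apply_moves(dp=[[0,0,0],[0,0,0],[0,0,0],[0,0,-0.01],[0,0,-0.02],[0,0,-0.03],[0,0,-0.03],[0,0,-0.02],[0,0,0]], twist=[[0,0,0],[0,0,0],[0,0,0],[0,0,0],[0,0,0],[0,0,0],[0,0,0],[0,0,0],[0,0,0]], fingers=[0.75,0.8,0.8,0.8,0.8,0.8,0.8,0.8,0.8], newtons=25)

```text
time: 4.4
position: [0.6624, -0.0451, 0.2548]
tool_rot: [1.524, 2.741, 0.005]
ft_force: [0.5, 0.3, -0.6]
grip_width: 0.435
grip_force: 25.0
```

```bash
python3 w.py w2
python3 - <<'E'
from h import *
# next: tray targets in tool frame
s=ctrl.get_state();M=R.from_rotvec(s["tool_rot"]).as_matrix()
tc=np.array([.4456,-.3791]);tt=-.247
e=np.array([np.cos(tt),np.sin(tt)])
g=tc-.025*e
print("target",g,"in tool",M.T@(np.array([*g,.25])-s["position"]))
a=cv2.imread("pics/w2.png")[120:420,160:500]
t=get_image("top")[...,::-1]
b=cv2.resize(t[235:335,425:525],(300,300),interpolation=cv2.INTER_CUBIC)
cv2.imwrite("pics/c2.png",np.hstack([a,b]))
E
```

```text
4.4 [ 0.6624 -0.0451  0.2548] yaw y 0.5558986289920135 z [ 0.0068  0.     -1.    ] [-0.3503  0.3551  0.5038  1.3885 -0.1711  1.4343  0.705 ] [ 0.4987  0.2914 -0.6076] 0.4349126082131757
target [ 0.4214 -0.373 ] in tool [-0.152  -0.377   0.0015]
```

View pics/c2.png

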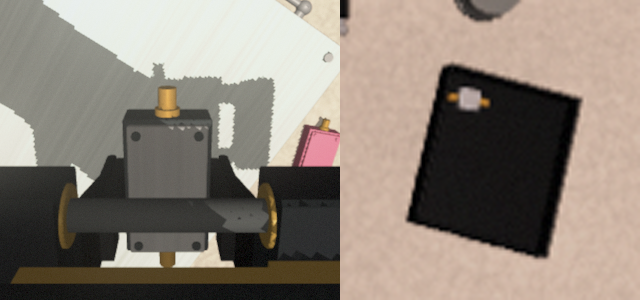

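The left half shows the module gripped level and centred, and the right half shows the tray free apart from its coupler at (468,98). Now I'll carry the module over.

Call:
apply_moves(dp=[[-0.007,-0.018,0],[-0.013,-0.033,0],[-0.017,-0.042,0],[-0.017,-0.042,0],[-0.017,-0.042,0],[-0.017,-0.042,0],[-0.017,-0.042,0],[-0.017,-0.042,0],[-0.015,-0.037,0],[-0.01,-0.025,0]], twist=[[0,0,0],[0,0,0],[0,0,0],[0,0,0],[0,0,0],[0,0,0],[0,0,0],[0,0,0],[0,0,0],[0,0,0]], fingers=[0.8,0.8,0.8,0.8,0.8,0.8,0.8,0.8,0.8,0.8])

```text
time: 5.5
position: [0.4231, -0.3653, 0.2492]
tool_rot: [-1.532, -2.74, 0.001]
ft_force: [1.5, -1.4, -0.1]
grip_width: 0.436
grip_force: 25.0
```

Call:
apply_moves(dp=[[-0.005,-0.012,0],[0,0,0],[0,0,0],[0,0,0],[0,0,0],[0,0,0],[0,0,0],[0,0,0],[0,0,0],[0,0,0]], twist=[[0,0,0],[0,0,0.05],[0,0,0.1],[0,0,0.12],[0,0,0.12],[0,0,0.12],[0,0,0.12],[0,0,0.1],[0,0,0.07],[0,0,0]], fingers=[0.8,0.8,0.8,0.8,0.8,0.8,0.8,0.8,0.8,0.8])

```text
time: 6.5
position: [0.4204, -0.3716, 0.2494]
tool_rot: [-2.473, -1.935, 0.0]
ft_force: [1.0, 0.4, -1.0]
grip_width: 0.432
grip_force: 25.0
```

```bash
python3 w.py w3
```

```text
6.5 [ 0.4204 -0.3716  0.2494] yaw y -0.2429093031505251 z [-0.0015  0.0015 -1.    ] [-0.0491  0.1432  0.8073  1.6597 -0.1051  1.3857  0.5298] [ 1.0403  0.3675 -0.9744] 0.43211408566233134
```

View pics/w3.png

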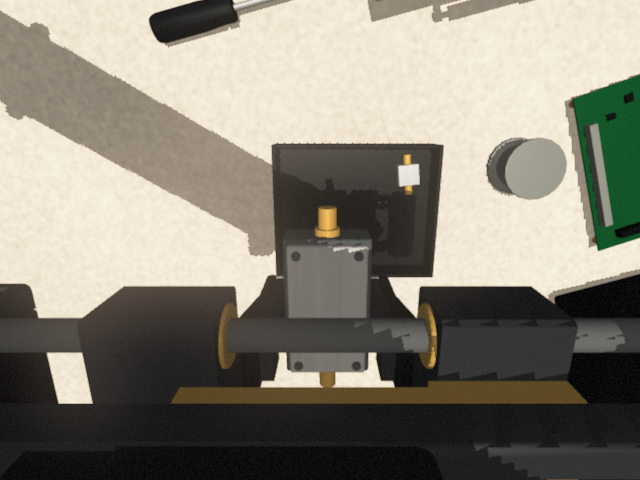

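The tray rim corners are at (274,145), (443,145), (432,277) and about (279,277), with the coupler at (408,174). The module is upright at (328,300), parallel to the tray's y. I'll check the offset.

Run:
```python
from h import *
s=dict(np.load("pics/w3.npz"));C=cam("wrist",s);M=R.from_rotvec(s["tool_rot"]).as_matrix()
P=np.array([at(C,p,.035) for p in[(443,145),(432.5,277),(278,277),(274,145)]])
print(P,P.mean(0),[np.linalg.norm(P[i]-P[i-1]) for i in range(4)],"yaw",np.arctan2(*(P[0]-P[3])[1::-1]),np.arctan2(*(P[1]-P[2])[1::-1]))
print("coupler",at(C,(408,175),.018))
c=P.mean(0);y=np.arctan2(*(P[0]-P[3])[1::-1]);A=np.array([[np.cos(y),np.sin(y)],[-np.sin(y),np.cos(y)]])
print("tcp in tray",A@(s["position"]-c)[:2])
# held amp ends relative to tool
for z in(.257,.262):
  a,b=at(C,(328,207),z),at(C,(327.5,386),z);print(M.T@((a+b)/2-s["position"]),np.linalg.norm(a-b))
```

```text
[[ 0.546  -0.3379  0.035 ]
 [ 0.5131 -0.4727  0.035 ]
 [ 0.3506 -0.4326  0.035 ]
 [ 0.385  -0.2981  0.035 ]] [ 0.4487 -0.3853  0.035 ] [np.float64(0.16584533226327594), np.float64(0.13875935363663897), np.float64(0.16736103894053653), np.float64(0.13886988107770537)] yaw -0.24270647167507164 -0.242067255646347
coupler [ 0.5104 -0.3611  0.018 ]
tcp in tray [-0.0308  0.0065]
[ 0.0005  0.0008 -0.0076] 0.08836744168058218
[ 0.0029  0.0008 -0.0126] 0.0855054045765017
```

Call:
apply_moves(dp=[[-0.006,0.003,0.03],[0,0,0.04],[0,0,0.04],[0,0,0.04],[0,0,0.035],[0,0,0.025],[0,0,0.013],[0,0,0.006],[0,0,0]], twist=[[0,0,0],[0,0,0],[0,0,0],[0,0,0],[0,0,0],[0,0,0],[0,0,0],[0,0,0],[0,0,0]], fingers=[0.8,0.8,0.8,0.8,0.8,0.8,0.8,0.8,0.8])

```text
time: 7.45
position: [0.4222, -0.3793, 0.0215]
tool_rot: [-2.474, -1.935, 0.0]
ft_force: [0.3, -0.3, -1.2]
grip_width: 0.43
grip_force: 25.0
```

Call:
apply_moves(dp=[[0,0,0.003],[0,0,0.003],[0,0,0.002],[0,0,0]], twist=[[0,0,0],[0,0,0],[0,0,0],[0,0,0]], fingers=[0.8,0.8,0.8,0.8])

```text
time: 7.85
position: [0.4222, -0.3792, 0.0137]
tool_rot: [2.475, 1.935, 0.001]
ft_force: [-0.7, 0.6, -2.0]
grip_width: 0.433
grip_force: 25.0
```

Call:
apply_moves(dp=[[0,0,0.001],[0,0,0.001],[0,0,0.001],[0,0,0]], twist=[[0,0,0],[0,0,0],[0,0,0],[0,0,0]], fingers=[0.8,0.8,0.8,0.8])

```text
time: 8.25
position: [0.422, -0.3792, 0.0104]
tool_rot: [-2.475, -1.934, -0.0]
ft_force: [-0.4, -0.0, -1.1]
grip_width: 0.43
grip_force: 25.0
```

Call:
apply_moves(dp=[[0,0,0.001],[0,0,0]], twist=[[0,0,0],[0,0,0]], fingers=[0.8,0.8])

```text
time: 8.45
position: [0.4221, -0.3793, 0.0095]
tool_rot: [2.475, 1.935, 0.0]
ft_force: [0.0, -0.2, -0.5]
grip_width: 0.434
grip_force: 25.0
```

Call:
apply_moves(dp=[[0,0,0.001],[0,0,0],[0,0,0]], twist=[[0,0,0],[0,0,0],[0,0,0]], fingers=[0.8,0.8,0.8])

```text
time: 8.75
position: [0.4221, -0.3793, 0.0095]
tool_rot: [-2.475, -1.934, -0.001]
ft_force: [-2.0, 2.7, 6.4]
grip_width: 0.427
grip_force: 25.0
```

Run:
```python
from h import *
for i in range(4):
    s=ctrl.get_state();print(s["time"],s["position"],s["ft_force"],s["torque"]);get_image("top")
```

```text
8.75 [ 0.4221 -0.3793  0.0095] [-2.0118  2.6954  6.4225] [0.3928 0.559  0.0724]
8.8 [ 0.4221 -0.3793  0.0095] [-2.0648  2.1548  7.4112] [0.3713 0.6358 0.0478]
8.85 [ 0.4221 -0.3793  0.0095] [-1.8559  2.3397  7.0753] [ 0.3463  0.5779 -0.0232]
8.9 [ 0.4222 -0.3793  0.0095] [-2.0278  2.2259  6.7902] [0.4092 0.5528 0.0211]
```

On the floor with 7 N. Release gently and withdraw.

Call:
apply_moves(dp=[[0,0,-0.001],[0,0,0],[0,0,0],[0,0,0],[0,0,-0.01],[0,0,-0.02],[0,0,-0.035],[0,0,-0.045],[0,0,-0.045],[0,0,-0.045]], twist=[[0,0,0],[0,0,0],[0,0,0],[0,0,0],[0,0,0],[0,0,0],[0,0,0],[0,0,0],[0,0,0],[0,0,0]], fingers=[0.55,0.45,0.38,0.38,0.38,0.38,0.38,0.38,0.38,0.38])

```text
time: 9.95
position: [0.4216, -0.3794, 0.212]
tool_rot: [2.476, 1.933, 0.001]
ft_force: [1.4, 0.8, 1.7]
grip_width: 0.619
grip_force: 0.0
```

Call:
apply_moves(dp=[[0,0,-0.045],[0,0,-0.02],[0,0,0]], twist=[[0,0,0],[0,0,-0.1],[0,0,-0.13]], fingers=[0.45,0.5,0.53])

```text
time: 10.25
position: [0.4232, -0.381, 0.2793]
tool_rot: [2.227, 2.205, 0.003]
ft_force: [-0.6, -0.1, 0.1]
grip_width: 0.495
grip_force: 0.0
```

```bash
python3 w.py w4
python3 - <<'E'
from h import *
s=ctrl.get_state();M=R.from_rotvec(s["tool_rot"]).as_matrix()
print("to bar, tool:",M.T@(np.array([.4615,-.062,.25])-s["position"]))
a=cv2.imread("pics/w4.png")[60:360,200:600]
t=get_image("top")[...,::-1]
b=cv2.resize(t[235:335,425:525],(300,300),interpolation=cv2.INTER_CUBIC)
cv2.imwrite("pics/c4.png",np.hstack([a,b]))
E
```

```text
10.25 [ 0.4232 -0.381   0.2793] yaw y -0.009953767734122664 z [ 0.0067 -0.0037 -1.    ] [-0.0321  0.1426  0.8051  1.6005 -0.1056  1.4353  0.7716] [-0.5853 -0.0934  0.1482] 0.494647764691502
to bar, tool: [0.3185 0.0374 0.0269]
```

View pics/c4.png

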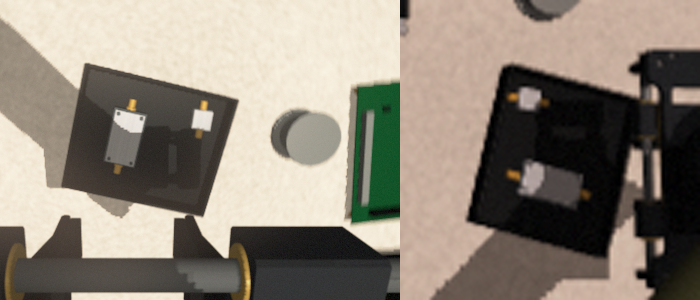

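The module lies flat in the tray at crop (125,137), clear of the coupler at (202,120). Next I'll go above the handle.

Call:
apply_moves(dp=[[0.015,0.0,0],[0.03,0.003,0],[0.04,0.005,0],[0.04,0.005,0],[0.04,0.005,0],[0.04,0.005,0],[0.04,0.005,0.01],[0.035,0.005,0.01],[0.025,0.004,0.01],[0.0135,0,0]], twist=[[0,0,0],[0,0,0],[0,0,0],[0,0,0],[0,0,0],[0,0,0],[0,0,0],[0,0,0],[0,0,0],[0,0,0]], fingers=[0.53,0.53,0.53,0.53,0.53,0.53,0.53,0.53,0.53,0.53])

```text
time: 11.35
position: [0.4624, -0.0588, 0.2427]
tool_rot: [-2.235, -2.205, 0.004]
ft_force: [-0.7, -0.0, 0.4]
grip_width: 0.471
grip_force: 0.0
```

Call:
apply_moves(dp=[[0,0,0]], twist=[[0,0,0]], fingers=[0.53])

```text
time: 11.45
position: [0.4632, -0.0599, 0.2443]
tool_rot: [-2.235, -2.207, 0.001]
ft_force: [0.1, -0.7, 0.7]
grip_width: 0.47
grip_force: 0.0
```

```bash
python3 w.py w5
```

```text
11.45 [ 0.4632 -0.0599  0.2443] yaw y -0.012649129903136748 z [-0.0012 -0.0001 -1.    ] [-0.3953 -0.1037  0.4378  1.8638  0.0449  1.3732  0.019 ] [ 0.0729 -0.7394  0.6758] 0.4696431785462247
```

View pics/w5.png

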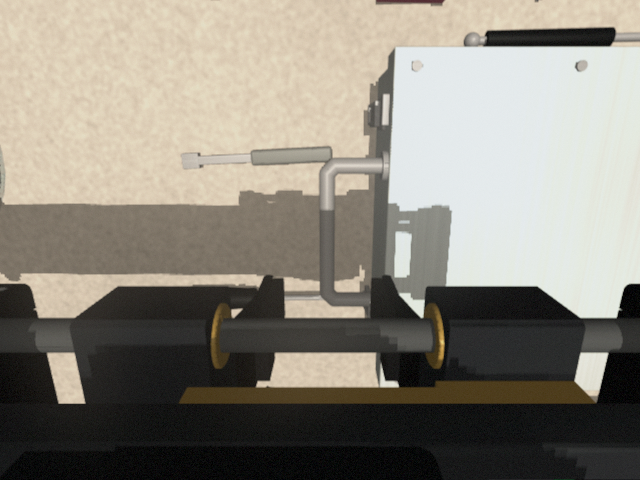

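The bar is vertical at columns 320–335, between the legs at rows 165 and 299. The lid front's top edge is at about column 389. The wrench head is at (330,153), below the gripping point.

Run:
```python
from h import *
s=dict(np.load("pics/w5.npz"));C=cam("wrist",s);M=R.from_rotvec(s["tool_rot"]).as_matrix()
for p in[(327.3,200),(327.3,270)]:print(at(C,p,.121))
l,r=at(C,(327,165),.121),at(C,(327,299),.121);m=(l+r)/2;print(l,r,m,np.linalg.norm(l-r))
print("front edge",at(C,(391,150),.135),at(C,(389,250),.135))
print("tool",M.T@(np.array([m[0],m[1],.121-.019])-s["position"]))
```

```text
[ 0.464  -0.0357  0.121 ]
[ 0.4633 -0.0935  0.121 ]
[ 0.4641 -0.009   0.121 ] [ 0.4627 -0.1193  0.121 ] [ 0.4634 -0.0641  0.121 ] 0.11030414304638393
front edge [0.5097 0.0021 0.135 ] [ 0.5107 -0.0724  0.135 ]
tool [-0.0042  0.0004  0.1423]
```

Call:
apply_moves(dp=[[-0.004,0,0.02],[0,0,0.035],[0,0,0.035],[0,0,0.025],[0,0,0.018],[0,0,0.009],[0,0,0]], twist=[[0,0,0],[0,0,0],[0,0,0],[0,0,0],[0,0,0],[0,0,0],[0,0,0]], fingers=[0.53,0.53,0.53,0.53,0.53,0.53,0.53])

```text
time: 12.2
position: [0.4628, -0.0668, 0.1021]
tool_rot: [-2.24, -2.202, 0.002]
ft_force: [0.3, 0.7, -0.1]
grip_width: 0.47
grip_force: 0.0
```

Call:
apply_moves(dp=[[0,0,0],[0,0,0],[0,0,0],[0,0,0],[0,0,0],[0,0,0],[0,0,0],[0,0,0]], twist=[[0,0,0],[0,0,0],[0,0,0],[0,0,0],[0,0,0],[0,0,0],[0,0,0],[0,0,0]], fingers=[0.65,0.75,0.85,0.95,1,1,1,1], newtons=25)

```text
time: 13.0
position: [0.4626, -0.0653, 0.1029]
tool_rot: [-2.236, -2.205, 0.002]
ft_force: [-4.7, -0.5, 5.4]
grip_width: 0.129
grip_force: 25.0
```

Run:
```python
from h import *
s=ctrl.get_state();print(s)
```

```text
{'time': 13.0, 'joint_positions': array([-0.3769,  0.0237,  0.4692,  2.0491, -0.0124,  1.0733,  0.0842]), 'qd': array([ 0.002 ,  0.0007, -0.0002, -0.0001, -0.    , -0.0005,  0.001 ]), 'joint_torque': array([ -0.2023, -24.0499,   0.162 , -28.1503,  -0.1572,  -1.5708,
        -0.0224]), 'position': array([ 0.4626, -0.0653,  0.1029]), 'tool_rot': array([-2.2357, -2.2048,  0.0017]), 'ft_force': array([-4.7381, -0.5137,  5.4479]), 'torque': array([-0.0666,  1.0939,  0.0386]), 'grip_force': 25.00099092721939, 'grip_width': 0.12914955149150936}
```

Handle gripped (12 mm opening, 25 N). I'll work out the arc increments.

```bash
cat >> h.py <<'E'
r=np.hypot(.295,.016);f0=np.arctan2(.016,.295)
T0=np.array([.4626,-.0653,.1029])   # TCP with lid closed
def arc(th): return np.array([.295-r*np.cos(f0+th), r*np.sin(f0+th)-.016])
def theta(p):
    d=np.array(p)-T0; return np.arctan2(.016+d[2],.295-d[0])-f0, 1e3*(np.hypot(.016+d[2],.295-d[0])-r)
E
python3 - <<'E'
from h import *
th=[0,.01,.03]+list(np.arange(.06,.74,.03))
d=np.diff([arc(t) for t in th],axis=0)
for t,x in zip(th[1:],d):print(f"{t:.2f} [0, {x[0]:.4f}, {-x[1]:.4f}]")
E
```

```text
0.01 [0, 0.0002, -0.0029]
0.03 [0, 0.0004, -0.0059]
0.06 [0, 0.0009, -0.0088]
0.09 [0, 0.0011, -0.0088]
0.12 [0, 0.0014, -0.0088]
0.15 [0, 0.0017, -0.0087]
0.18 [0, 0.0019, -0.0087]
0.21 [0, 0.0022, -0.0086]
0.24 [0, 0.0024, -0.0085]
0.27 [0, 0.0027, -0.0084]
0.30 [0, 0.0029, -0.0084]
0.33 [0, 0.0032, -0.0083]
0.36 [0, 0.0034, -0.0082]
0.39 [0, 0.0037, -0.0081]
0.42 [0, 0.0039, -0.0079]
0.45 [0, 0.0042, -0.0078]
0.48 [0, 0.0044, -0.0077]
0.51 [0, 0.0046, -0.0076]
0.54 [0, 0.0049, -0.0074]
0.57 [0, 0.0051, -0.0073]
0.60 [0, 0.0053, -0.0071]
0.63 [0, 0.0055, -0.0070]
0.66 [0, 0.0057, -0.0068]
0.69 [0, 0.0059, -0.0066]
0.72 [0, 0.0061, -0.0064]
```

Call:
apply_moves(dp=[[0,0.0002,-0.0029],[0,0.0004,-0.0059],[0,0.0009,-0.0088],[0,0.0011,-0.0088],[0,0.0014,-0.0088],[0,0.0017,-0.0087],[0,0.0019,-0.0087]], twist=[[0,0,0],[0,0,0],[0,0,0],[0,0,0],[0,0,0],[0,0,0],[0,0,0]], fingers=[1,1,1,1,1,1,1], newtons=30)

```text
time: 13.7
position: [0.4701, -0.0654, 0.1557]
tool_rot: [-2.236, -2.204, 0.002]
ft_force: [-6.7, -0.1, -2.2]
grip_width: 0.127
grip_force: 30.0
```

```bash
cat > st.py <<'E'
from h import *
s=ctrl.get_state();print(s["time"],s["position"],"theta,dr",theta(s["position"]),"F",s["ft_force"],"M",s["torque"],s["grip_width"],s["grip_force"],s["joint_positions"],s["tool_rot"])
E
python3 st.py
```

```text
13.7 [ 0.4701 -0.0654  0.1557] theta,dr (np.float64(0.18066539746573476), np.float64(0.209080847585974)) F [-6.7151 -0.0895 -2.2123] M [-0.0201  1.4656 -0.0244] 0.12749362270228987 29.997493028640747 [-0.383  -0.0186  0.464   1.9725  0.0088  1.1881  0.0636] [-2.2356 -2.2044  0.0023]
```

Call:
apply_moves(dp=[[0,0.0018,-0.0086],[0,0.0022,-0.0085],[0,0.0025,-0.0084],[0,0.0028,-0.0084],[0,0.003,-0.0083],[0,0.0033,-0.0082],[0,0.0036,-0.0081],[0,0.0039,-0.0079],[0,0.0042,-0.0078],[0,0.0044,-0.0077]], twist=[[0,0,0],[0,0,0],[0,0,0],[0,0,0],[0,0,0],[0,0,0],[0,0,0],[0,0,0],[0,0,0],[0,0,0]], fingers=[1,1,1,1,1,1,1,1,1,1])

```text
time: 14.7
position: [0.5025, -0.0658, 0.2385]
tool_rot: [-2.236, -2.205, 0.0]
ft_force: [-6.5, -0.3, 0.8]
grip_width: 0.128
grip_force: 30.0
```

```bash
python3 st.py
```

```text
14.7 [ 0.5025 -0.0658  0.2385] theta,dr (np.float64(0.48221679826188324), np.float64(1.2959345916264686)) F [-6.5056 -0.2793  0.7886] M [-0.0149  1.6879 -0.0053] 0.12756921951424036 29.998883306980133 [-0.3863 -0.0042  0.4665  1.7907  0.0014  1.3553  0.0658] [-2.2364 -2.2053  0.0001]
```

Call:
apply_moves(dp=[[0,0.0046,-0.0076],[0,0.0049,-0.0074],[0,0.0051,-0.0073],[0,0.0053,-0.0071],[0,0.0055,-0.007],[0,0.0057,-0.0068],[0,0.0059,-0.0066],[0,0.0061,-0.0064],[0,0.0021,-0.0021],[0,0,0]], twist=[[0,0,0],[0,0,0],[0,0,0],[0,0,0],[0,0,0],[0,0,0],[0,0,0],[0,0,0],[0,0,0],[0,0,0]], fingers=[1,1,1,1,1,1,1,1,1,1])

```text
time: 15.7
position: [0.5486, -0.0664, 0.299]
tool_rot: [2.235, 2.205, 0.004]
ft_force: [-8.7, 1.0, 8.3]
grip_width: 0.125
grip_force: 30.0
```

Call:
apply_moves(dp=[[0,0,0],[0,0,0],[0,0,0]], twist=[[0,0,0],[0,0,0],[0,0,0]], fingers=[1,1,1])

```text
time: 16.0
position: [0.5482, -0.0664, 0.2987]
tool_rot: [2.236, 2.205, 0.004]
ft_force: [-8.6, 0.5, 6.6]
grip_width: 0.135
grip_force: 30.0
```

```bash
python3 st.py
python3 - <<'E'
from h import *
im=get_image("side")[...,::-1];cv2.imwrite("pics/s6.png",im)
E
```

```text
16.0 [ 0.5482 -0.0664  0.2987] theta,dr (np.float64(0.7368550033343116), np.float64(2.385589818786893)) F [-8.5966  0.5176  6.5603] M [0.0634 2.0199 0.0273] 0.1345376260858449 30.004102885723114 [-0.3758  0.0803  0.4816  1.595  -0.0384  1.4731  0.0946] [2.2357 2.2054 0.0037]
```

View pics/s6.png

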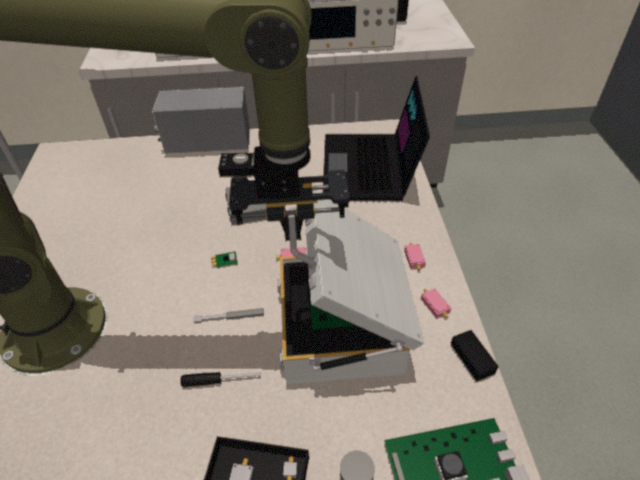

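The side picture shows the lid held open, with its front corners near (310,218) and (313,290–306). The module is in the tray at (242,470) and nothing else has been disturbed. I'll cross-check the angle against the picture.

Run:
```python
from h import *
from scipy.optimize import least_squares
P=np.array([[.4626,.1029],[.4701,.1557],[.5025,.2385],[.5482,.2987]])
f=least_squares(lambda q:np.hypot(*(P-q).T)-r,[.757,.087]);c=f.x;print("centre",c,"expected",[T0[0]+.295,T0[2]-.016],f.fun*1e3)
print("theta by fit",[np.arctan2(p[1]-c[1],c[0]-p[0])-f0 for p in P])
C=cam("side")
H=np.array([.7565,-.066,.105]);yw=-.0125
im=cv2.imread("pics/s6.png")
for th,col in[(.68,(255,0,0)),(.73,(0,200,0)),(.78,(0,0,255))]:
    for dy in(-.13,.13):
      for dz in(0,.03):
        a=np.array([-.25*np.cos(th)+dz*np.sin(th),dy,.25*np.sin(th)+dz*np.cos(th)])
        p=H+R.from_euler("z",yw).apply(a);uv=proj(C,p);print(th,dy,dz,uv)
        cv2.drawMarker(im,tuple(int(round(v)) for v in uv),col,cv2.MARKER_CROSS,5,1)
cv2.imwrite("pics/s6c.png",cv2.resize(im[195:335,265:430],None,fx=4,fy=4,interpolation=cv2.INTER_NEAREST))
```

```text
centre [0.758  0.0905] expected [np.float64(0.7576), np.float64(0.0869)] [ 0.2356 -0.23   -0.1451  0.1614]
theta by fit [np.float64(-0.012154165130775864), np.float64(0.16859765318235573), np.float64(0.4708976452958493), np.float64(0.7274230467151357)]
0.68 -0.13 0 [306.3986 305.2858]
0.68 -0.13 0.03 [317.4686 295.6705]
0.68 0.13 0 [298.8411 201.3578]
0.68 0.13 0.03 [307.779  191.8193]
0.73 -0.13 0 [311.1092 301.3888]
0.73 -0.13 0.03 [323.0815 291.945 ]
0.73 0.13 0 [302.6553 197.4888]
0.73 0.13 0.03 [312.31   188.1698]
0.78 -0.13 0 [316.1878 297.5669]
0.78 -0.13 0.03 [329.0371 288.3336]
0.78 0.13 0 [306.762  193.7148]
0.78 0.13 0.03 [317.1124 184.652 ]
```

View pics/s6c.png

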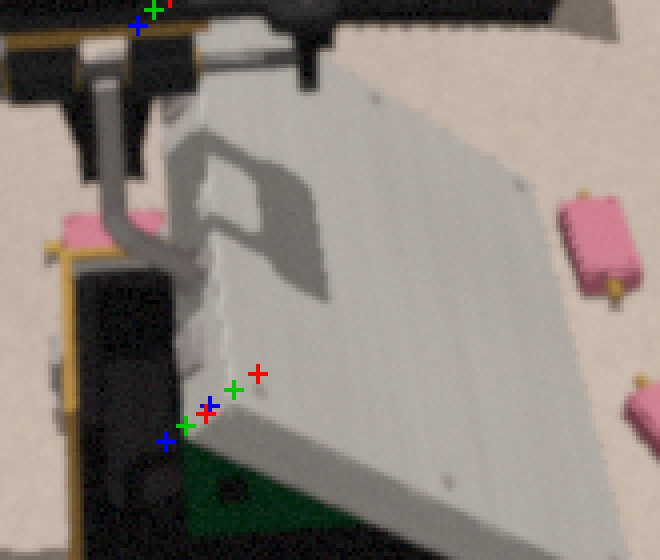

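The picture puts the lid corner columns at 311.5 and 323, which matches 0.73, and the circle fit gives 0.727. The lid is past balance and held. Now I'll lower it to about 0.585.

Run:
```python
from h import *
c=np.array([.758,.0905]);th=[.729,.719,.699,.679,.659,.639,.619,.601,.590,.584]
q=np.array([[c[0]-r*np.cos(f0+t),c[1]+r*np.sin(f0+t)] for t in th])
for t,x in zip(th[1:],np.diff(q,axis=0)):print(f"{t:.3f} [0, {x[0]:.4f}, {-x[1]:.4f}]")
print(q[-1])
```

```text
0.719 [0, -0.0021, 0.0021]
0.699 [0, -0.0041, 0.0043]
0.679 [0, -0.0040, 0.0044]
0.659 [0, -0.0039, 0.0044]
0.639 [0, -0.0038, 0.0045]
0.619 [0, -0.0037, 0.0046]
0.601 [0, -0.0033, 0.0042]
0.590 [0, -0.0020, 0.0026]
0.584 [0, -0.0011, 0.0014]
[0.5207 0.2665]
```

Call:
apply_moves(dp=[[0,-0.0021,0.0021],[0,-0.0041,0.0043],[0,-0.004,0.0044],[0,-0.0039,0.0044],[0,-0.0038,0.0045],[0,-0.0037,0.0046],[0,-0.0033,0.0042],[0,-0.002,0.0026],[0,-0.0011,0.0014],[0,0,0]], twist=[[0,0,0],[0,0,0],[0,0,0],[0,0,0],[0,0,0],[0,0,0],[0,0,0],[0,0,0],[0,0,0],[0,0,0]], fingers=[1,1,1,1,1,1,1,1,1,1])

```text
time: 17.05
position: [0.52, -0.0661, 0.2654]
tool_rot: [2.236, 2.206, 0.003]
ft_force: [-7.9, -0.1, 7.1]
grip_width: 0.125
grip_force: 30.0
```

Call:
apply_moves(dp=[[0,0,0],[0,0,0],[0,0,0],[0,0,0]], twist=[[0,0,0],[0,0,0],[0,0,0],[0,0,0]], fingers=[1,1,1,1])

```text
time: 17.45
position: [0.5202, -0.0661, 0.2656]
tool_rot: [2.236, 2.205, 0.003]
ft_force: [-8.8, -0.2, 7.0]
grip_width: 0.128
grip_force: 30.0
```

```bash
python3 st.py
python3 - <<'E'
from h import *
c=np.array([.758,.0905]);p=ctrl.get_state()["position"]
print("theta fit",np.arctan2(p[2]-c[1],c[0]-p[0])-f0)
im=get_image("side")[...,::-1]
C=cam("side");H=np.array([.7565,-.066,.105])
for th in(.54,.585,.63):
  for dz in(0,.03):print(th,proj(C,H+R.from_euler("z",-.0125).apply([-.25*np.cos(th)+dz*np.sin(th),-.1345,.25*np.sin(th)+dz*np.cos(th)])))
cv2.imwrite("pics/s7.png",np.hstack([cv2.resize(im[250:350,260:360],None,fx=4,fy=4,interpolation=cv2.INTER_CUBIC),cv2.resize(im[430:480,200:320],(400,400*50//120),interpolation=cv2.INTER_CUBIC)[[*range(166)]+[0]*234]]))
E
```

```text
17.45 [ 0.5202 -0.0661  0.2656] theta,dr (np.float64(0.5909163699763795), np.float64(1.7199890009111374)) F [-8.8159 -0.1643  7.0174] M [ 0.0282  1.8013 -0.0703] 0.12847607793746818 30.00178724527359 [-0.3845  0.0237  0.4722  1.7122 -0.0119  1.4065  0.0757] [2.2363 2.2055 0.0029]
theta fit 0.5803615217429815
0.54 [295.3437 318.6527]
0.54 [303.8336 308.7687]
0.585 [298.6181 315.033 ]
0.585 [307.9618 305.2058]
0.63 [302.2065 311.4376]
0.63 [312.3962 301.6968]
```

View pics/s7.png

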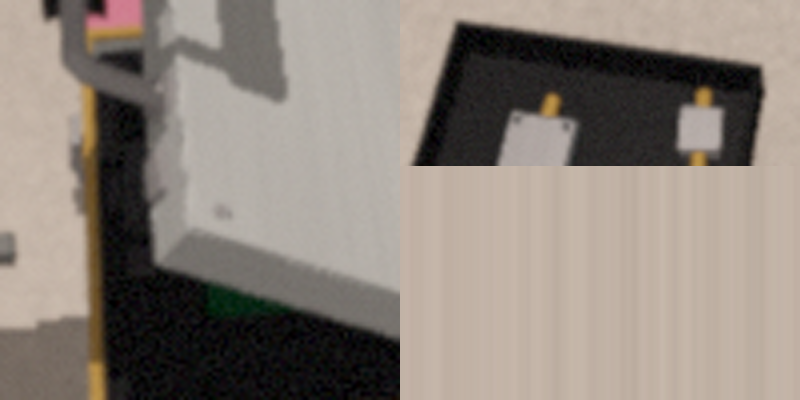

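The lid corners at (298.8,315.7) and (307.5,307.5) match an angle of about 0.58, just below balance. The lid is still and gripped, and the module lies in the tray. Handing in.

```bash
python3 -c "
from h import *
print(ctrl.get_state()['qd'],ctrl.close_job())"
```

```text
the job is handed in; nothing more can be done
[-0.0001  0.001  -0.0019 -0.0007  0.0007 -0.0001  0.0002] None
```

The amplifier lies flat in the tray; the lid was raised to about 0.73 rad, brought back to about 0.58 rad (balance point 0.63), and the job was handed in at about 17.5 s with the handle still gripped.

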